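# Lock the glue-up jig with its latch plate

## Robot

A 6-joint arm with a two-finger parallel gripper is mounted at the origin on the work surface. World frame = base frame: x ahead of the robot, y to its left, z up, the work surface at z = 0. Lengths are in m, angles in rad, forces in N, time in s.
With the tool pointing down it reaches from about 0.275 to 0.85 m from the base axis. Payload 19 kg.
Tool frame: the origin (TCP) lies at the very end of the fingers, on their centre line; the grasp point (between the pads) lies 19 mm behind it; z points along the fingers, y is the line along which they close (so a half turn about z gives the same grasp; the last joint's range is limited). The gripper opens to 85 mm and grips with 20 to 120 N. Pads are 22 mm wide; open, the fingers measure 114 mm over their backs; the gripper's body (76 mm by 85 mm) begins 54 mm behind the grasp point. The pads swing forward as they close: fully open they stand 13 mm farther back than shut.
Start: joints at [-1.264, 0.15, 1.437, -0, 1.554, -0.134], TCP at [0.245, -0.52, 0.231] pointing down, gripper open.
Joint ranges: [-2.8, 2.8], [-0.68, 2.1], [0.12, 2.68], [-1.39, 4.53], [0.16, 2.79], [-2.81, 2.81]. Speed limits (rad/s): [1.89, 1.89, 2.22, 3.01, 3.01, 3.01].

## Interface

Orientations are given as a unit quaternion [w, x, y, z].
In Python, from plant import sensors, read_camera, get_calibration, r, spot_in gives the robot as it stands. The module is installed in compiled form; this text tells all that it offers.
- The arm moves only by the tool step_arm, never from a script. Its argument "increments" is text: rows parted by semicolons, each of 5 numbers parted by spaces: the opening in per cent of the stroke, from 0 (shut) to 100 (fully open), then the shift along the tool's x, y, z in cm, then the turn about the tool's z in degrees. In form: claw x y z turn; .... A call has exactly 8 rows; each row is the pose to reach, as a shift and turn from the pose commanded when the call began, along the tool's axes at that moment; what a row does not reach only later rows make up. A row lasts 1/12 s, in which the tool goes at most 41.7 mm and 7.16 degrees, less where a joint would pass 70% of its speed; a pose out of reach is approached as far as the arm can. A call with a gripper value outside its range is refused whole. The fingers move at their own pace and stop on an object; "grip_force" is the grip in N (left out, the last holds). Time passes only in rows, so rows that repeat a pose let the fingers close, or fill a call up. It gives the time, the measured TCP pose, the force, the opening and the grip force at its end, in the units of the state.
- sensors.state(): the state, without advancing time (a new reading comes with each control period).
- read_camera(name): name is "scene" or "top" or "wrist"; returns the picture (480x640x3 uint8, blue, green, red); there is no depth.
- get_calibration(name): a dict with "camera_matrix" (3x3 intrinsics, pixels), "camera_from_world" (4x4, takes a point from world to camera coordinates). Camera axes: x right, y up, looking along -z (the intrinsics and any distortion apply to the point x, -y, -z); pixel columns grow to the right and rows downward; lengths in m; the calibration is good to about 2 mm. A picture is of the moment at which its call begins: read the wrist's pose just before it. get_calibration takes no time and is no camera call; for the wrist camera it gives the pose at the moment of the call.
- r.sign_off(): hands the job in; it is judged then, once.
Trained networks look in the newest picture that a camera, given by its name, has taken for a name from the list of things; names that differ only in an ending like _2 or _b are one class to them, and where a whole thing is asked for, a point or a joint stands for the part that bears it (a point fixed in the world has none). Each returns a list of dicts, best first, with "score" (0 to 1); they miss things now and then, are a little off and sometimes report something else, mostly with a low value. They report only what shows in the picture. A call takes as long as a camera call. They do not tell look-alikes from the thing itself.
- spot_in(camera, target): "extent" ([centre column, centre row, width, height] in pixels, round what is visible of it).
The state is a dict: "clock": time; "joints": joint angles; "dq": joint speeds; "tau": joint torques, N m; "tool_pos": TCP position; "ee_rot": TCP orientation; "force": force on the tool from outside, world axes, zero at the start; "moment": the same for the moment, N m; "width": opening from 0.0 (shut) to 1.0 (fully open); "grasp_force": force on a finger pad.
Only numpy, scipy, OpenCV 4.12 (cv2) and the standard library are available. Lean on these libraries where they do the work, as an engineer would, in place of code of your own. Each camera call takes 0.05 s, during which the arm holds its last target. There are 200 camera calls.

## Task

Lock the glue-up jig: take the loose steel latch plate by its wooden grip, tilt its oblong eye past the wide head of the T-shaped stud, then level the plate and slide it back until its square hole drops over the pin, so that it lies flat on both rails, held under the stud's head, and let go. Work gently, feeling for the contacts and never forcing the plate against the jig, and leave the glue bottle, the offcut and the hammer where they are.

Things in the scene. Friction and masses are not known exactly. Their poses are not given: they have to be found in the camera images.
- latch: Loose latch: flat steel plate 150 x 40 x 4 mm, about 0.2 kg, with an oblong eye near one end, a square hole near the other and an upright wooden grip between; lies flat on the bench at the start. Origin: middle of the plate's underside. Axes (shared by all latch points): x along the plate from eye end to hole end, y across, z up out of its top face.
- latch_grip (a point): Centre (half-way up) of the latch's wooden grip, an upright block 34 (x) x 16 (y) x 48 (z) mm on the plate's top face, 22 mm from the plate's middle towards the hole end. This point is 28 mm above the plate's underside. Pinch the grip across y.
- latch_eye (a point): Centre of the oblong eye, at the level of the plate's underside: a straight slot through the plate, 44 mm along x by 18 mm along y, 65 mm from the grip's centre along -x.
- latch_lip (a point): Middle of the outer end wall of the eye (the lip), at the plate's underside: 22 mm from the eye's centre along -x. Beyond the lip 10 mm of plate remain.
- latch_hole (a point): Centre of the square through hole, at the plate's underside, 36 mm from the grip's centre along +x, 12 mm wide each way. 17 mm of plate lie beyond its centre.
- jig: Glue-up jig, fixed to the bench: plywood base 220 x 160 x 15 mm, on it two rails 160 mm long across x, tops level, 45 mm above the bench; slats being glued lie lower between them. The rail nearer the robot carries the stud; the other, the fence, carries the pin and is clamped to suit the work. Origin: centre of its underside. Axes (shared by jig_stud): x from stud to pin, y along the rails, z up.
- jig_stud (a point): Foot of the T-shaped steel stud, on its axis, at the rail's top. Stem 8 mm in diameter, 16 mm clear under the head; head a bar 68 (x) x 12 (y) x 6 (z) mm centred on the stem. The lip goes in under the head's -x end, hole end of the plate raised about 25 degrees; with the lip drawn up to the stem the eye's other end clears the head. The pin stands 93 to 109 mm from the stud along x: see pin_zone.
- pin_zone (a point): A fixed point on the jig's centre line, level with the rail tops, 93 mm from the stud along x: the nearest place to the stud where the pin can stand. The pin (steel, 9 mm in diameter, 9 mm high, flat-topped) stands on the centre line anywhere from 0 to 16 mm beyond this point along x, as the fence was set and clamped. Its own place is not measured: feel for it.
- glue: White glue bottle, 56 mm in diameter, 150 mm high, standing; origin at its foot. Leave alone.
- offcut: Wood offcut 50 x 90 x 28 mm lying on the bench; origin at the centre of its underside. Leave alone.
- hammer: Wooden-handled hammer lying on the bench, handle to its -x; leave alone.
Things that resemble listed ones, but are neither listed nor needed, are in the scene too. What is shaped like the latch but purple or red is not meant.

How it is judged:
By the outcome, as a careful person would: the job done as asked, in the order asked, and still so for the second after the job is handed in, with the robot touching nothing.
It also fails if it takes over 72 s, if anything falls off the work surface, if the arm or the gripper's body presses on something with over 40 N, if the wrist force passes 120 N, or if a joint passes its speed limit or range.

## Working session

There is one attempt and no reset: what is moved stays moved. The work goes in short steps, Python scripts to look and compute and a tool call to move; the robot and the scene stay as the last step left them, time stands still between calls to the robot, and variables do not carry over. Pictures are saved under pics/ and viewed, at most 11 in all, crops included, and the job is handed in when it is done.

Besides the shell and the picture viewer there is one more tool, called after "Request:" as name(argument=value, ...) on one line, values as JSON. step_arm: Moves the arm, as the interface text tells. Its arguments: {"type":"object","properties":{"increments":{"type":"string"},"grip_force":{"type":"number"}},"required":["increments"]}

```bash
mkdir -p pics; python3 - <<'E'
from plant import *
import cv2,numpy as np
s=sensors.state();print(s)
a=read_camera("top");b=read_camera("scene")
cv2.imwrite("pics/top.png",a);cv2.imwrite("pics/scene.png",b)
for c in("top","scene"):
    print(c,get_calibration(c))
    for t in("latch","latch_grip","jig","jig_stud","latch_eye","latch_hole"):
        print(t,[(np.round(d["extent"]),round(d["score"],2)) for d in spot_in(c,t)][:3])
E
```

```text
{'clock': 0.0, 'joints': array([-1.26402489e+00,  1.50976368e-01,  1.43801730e+00, -5.51159684e-07,
        1.55377209e+00, -1.34009320e-01]), 'dq': array([ 1.21244175e-03,  1.59732882e-03,  5.09971149e-05,  9.78452644e-04,
       -1.08939118e-03, -2.17708393e-03]), 'tau': array([ 6.59264583e-05, -7.13054037e+01, -5.70864022e+01, -9.94292418e-05,
        8.84308945e-03,  5.69096369e-05]), 'tool_pos': array([ 0.24522699, -0.51982627,  0.23068777]), 'ee_rot': array([-5.84340011e-04,  9.75812014e-01,  2.18610545e-01, -5.08783988e-05]), 'force': array([-0.24625473,  0.70529592,  0.04245981]), 'moment': array([ 0.02643628,  0.02448641, -0.00403472]), 'grasp_force': 0.0, 'width': 1.0014667650675735}
top {'camera_matrix': array([[616.40734615,   0.        , 320.63344119],
       [  0.        , 616.40734615, 234.0885789 ],
       [  0.        ,   0.        ,   1.        ]]), 'camera_from_world': array([[-2.02179679e-02, -9.99787990e-01, -3.89975857e-03,
        -7.57196077e-02],
       [ 9.89452242e-01, -2.05682677e-02,  1.43391795e-01,
        -5.61384228e-01],
       [-1.43441606e-01, -9.5
[... 1147 characters left out ...]
52075],
       [ 0.        ,  0.        ,  0.        ,  1.        ]])}
latch [(array([390., 310.,  27.,  55.]), 0.67), (array([339., 359.,  51.,  60.]), 0.64), (array([450., 355.,  34.,  61.]), 0.56)]
latch_grip [(array([449., 353.,  36.,  59.]), 0.91), (array([339., 359.,  48.,  60.]), 0.81), (array([392., 311.,  29.,  51.]), 0.59)]
jig [(array([287., 224.,  92.,  80.]), 0.78)]
jig_stud [(array([290., 226.,  95.,  76.]), 0.61)]
latch_eye [(array([338., 360.,  45.,  56.]), 0.91), (array([450., 355.,  31.,  60.]), 0.8), (array([391., 310.,  32.,  59.]), 0.68)]
latch_hole [(array([335., 359.,  48.,  60.]), 0.95), (array([392., 310.,  32.,  56.]), 0.71), (array([286., 313.,  25.,  41.]), 0.71)]
```

```bash
python3 - <<'E'
import cv2
a=cv2.imread("pics/top.png")[130:310,90:450]
cv2.imwrite("pics/topc.png",cv2.resize(a,None,fx=2.2,fy=2.2,interpolation=cv2.INTER_CUBIC))
E
```

```text
(no output)
```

View pics/topc.png

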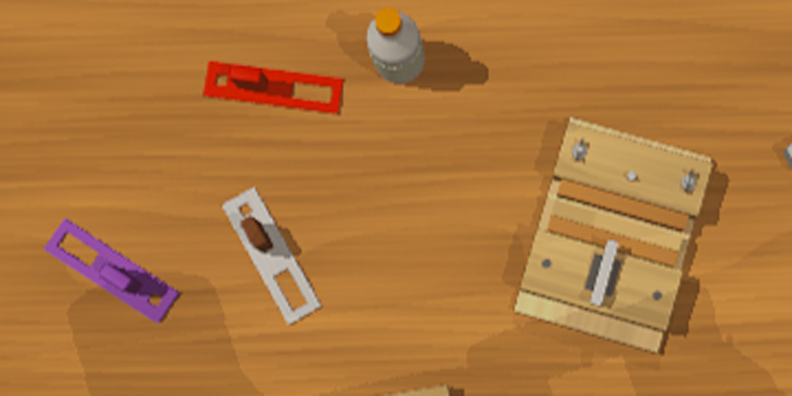

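The picture shows the steel latch with its hole at crop (245,210) and eye at (290,287). The stud head runs from (612,242) to (598,303), and the pin is at (631,176). The red and purple plates are decoys.

```bash
cat > h.py <<'E'
from plant import *
import cv2,numpy as np
def px2w(cal,uv,z):
    K=cal["camera_matrix"];T=cal["camera_from_world"]
    d=np.linalg.inv(K)@np.array([uv[0],uv[1],1.]);d=np.array([d[0],-d[1],-d[2]])
    R=T[:3,:3];o=-R.T@T[:3,3];w=R.T@d
    return o+w*(z-o[2])/w[2]
def w2px(cal,p):
    K=cal["camera_matrix"];T=cal["camera_from_world"]
    c=T[:3,:3]@np.asarray(p,float)+T[:3,3];q=K@[c[0],-c[1],-c[2]];return q[:2]/q[2]
def Rq(q):
    from scipy.spatial.transform import Rotation as R
    return R.from_quat(np.r_[q[1:],q[0]]).as_matrix()
def snap(n,name):
    s=sensors.state();cal=get_calibration(n);im=read_camera(n);cv2.imwrite("pics/%s.png"%name,im);return s,cal,im
def totool(s,dw): return Rq(s["ee_rot"]).T@np.asarray(dw)*100
E
python3 - <<'E'
from h import *
c=get_calibration("top")
f=lambda x,y,z:np.round(px2w(c,(x/2.2+90-.2,y/2.2+130-.2),z),4)
for n,x,y,z in[("hole",245,210,.004),("eye",290,287,.004),("griptop",255,232,.052),("c1",222,206,.004),("c2",254,187,.004),("c3",321,305,.004),("c4",291,324,.004),("headN",598,303,.067),("headF",612,242,.067),("pin",631,176,.054)]: print(n,f(x,y,z))
print(Rq(sensors.state()["ee_rot"]).round(3))
E
```

```text
hole [0.5923 0.198  0.004 ]
eye [0.5072 0.1489 0.004 ]
griptop [0.5608 0.1779 0.052 ]
c1 [0.5972 0.2231 0.004 ]
c2 [0.6174 0.1884 0.004 ]
c3 [0.487  0.1155 0.004 ]
c4 [0.4672 0.1477 0.004 ]
headN [ 0.4775 -0.1784  0.067 ]
headF [ 0.5405 -0.1948  0.067 ]
pin [ 0.6118 -0.218   0.054 ]
[[ 0.904  0.427 -0.   ]
 [ 0.427 -0.904  0.   ]
 [ 0.    -0.    -1.   ]]
```

Request:
step_arm(increments="100 2.5 -2.1 0 0;100 5 -4.2 0 0;100 8 -6.8 0 0;100 11 -9.3 0 0;100 14 -11.9 0 0;100 17 -14.4 0 0;100 20 -17 0 0;100 23 -19.5 0 0", grip_force=20)

```text
clock: 1.37
tool_pos: [0.3703, -0.2437, 0.2315]
ee_rot: [0.0, 0.976, 0.218, 0.0]
force: [1.2, 0.4, 1.3]
width: 1.003
grasp_force: 0.0
```

Request:
step_arm(increments="100 3 -2.5 0 0;100 6 -5.1 0 0;100 9 -7.6 0 0;100 12 -10.2 0 0;100 15 -12.7 0 0;100 18 -15.3 0 0;100 20 -17 0 0;100 22 -18.7 0 0")

```text
clock: 2.03
tool_pos: [0.4897, 0.0195, 0.2314]
ee_rot: [-0.0, 0.976, 0.219, 0.0]
force: [1.0, -0.6, 0.2]
width: 1.0
grasp_force: 0.0
```

Request:
step_arm(increments="100 3 -2.5 0 -1;100 6 -5.1 0 -2;100 8 -6.8 1 -3;100 10 -8.5 2 -4;100 12 -10.2 3 -5;100 13.5 -11.5 4 -5;100 13.5 -11.5 5 -5;100 13.5 -11.5 5 -5")

```text
clock: 2.7
tool_pos: [0.5616, 0.1796, 0.1789]
ee_rot: [-0.0, 0.965, 0.262, -0.002]
force: [-0.8, -0.9, -0.9]
width: 0.998
grasp_force: 0.0
```

```bash
python3 - <<'E'
from h import *
s,c,im=snap("wrist","w1")
print(s["clock"],s["tool_pos"],Rq(s["ee_rot"])[:,0])
for t in("latch_grip","latch_hole","latch_eye"): print(t,spot_in("wrist",t))
print("pred",w2px(c,[.562,.18,.052]))
E
```

```text
2.7 [0.56162242 0.17962319 0.17892926] [ 0.86308057  0.50505635 -0.00316499]
latch_grip [{'extent': [314.8, 240.0, 44.1, 147.7], 'score': 0.89}, {'extent': [140.8, 158.2, 129.4, 166.9], 'score': 0.77}, {'extent': [425.3, 69.9, 155.8, 139.8], 'score': 0.57}]
latch_hole [{'extent': [315.4, 238.9, 43.8, 148.9], 'score': 0.9}, {'extent': [144.5, 158.0, 126.4, 166.4], 'score': 0.89}, {'extent': [424.4, 70.4, 154.8, 140.8], 'score': 0.84}]
latch_eye [{'extent': [423.8, 67.3, 159.9, 134.7], 'score': 0.64}, {'extent': [142.7, 158.6, 127.4, 169.8], 'score': 0.62}, {'extent': [314.7, 238.8, 43.6, 150.7], 'score': 0.56}]
pred [312.16113058 233.85237204]
```

View pics/w1.png

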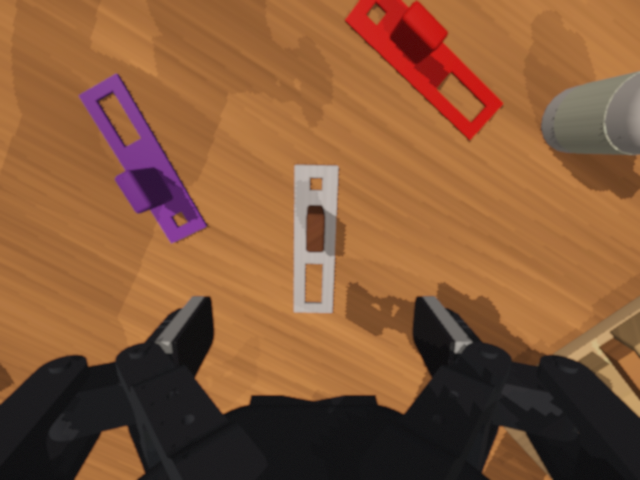

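The latch is nearly aligned with the tool: plate corners (295,166), (338,166), (333,313), (294,313), grip top about (316,229).

```bash
python3 - <<'E'
from h import *
s=sensors.state();c=get_calibration("wrist");R=Rq(s["ee_rot"])
P=[px2w(c,u,.004) for u in[(295,166),(338,166),(333,313),(294,313)]]
m=np.mean(P,0);d=(P[0]+P[1]-P[2]-P[3]);L=np.linalg.norm(d)/2;d/=np.linalg.norm(d)
g=m+.022*d
print("centre",m,L,np.degrees(np.arctan2(d[1],d[0])),np.degrees(np.arctan2(R[1,0],R[0,0])),"grip",g)
print([px2w(c,u,.004).round(4) for u in[(316,184),(314,284)]])
print(px2w(c,(316,207),.052),px2w(c,(316,232),.052))
print("shift tool cm",R.T@(g-s["tool_pos"])*100)
E
```

```text
centre [0.54439006 0.16473346 0.004     ] 0.151552928461464 29.2375083759915 30.207559998007675 grip [0.56358731 0.17547894 0.004     ]
[array([0.5959, 0.1937, 0.004 ]), array([0.507 , 0.1439, 0.004 ])]
[0.5838512  0.18711937 0.052     ] [0.56563606 0.17642756 0.052     ]
shift tool cm [-0.06361495  0.30020983 17.82672477]
```

Request:
step_arm(increments="100 0 0.25 3 1;100 0 0.25 6 1;100 0 0.25 9 1;100 0 0.25 12 1;100 0 0.25 14 1;100 0 0.25 15.5 1;100 0 0.25 16.2 1;100 0 0.25 16.2 1")

```text
clock: 3.57
tool_pos: [0.5633, 0.1763, 0.0187]
ee_rot: [-0.0, 0.968, 0.252, -0.001]
force: [-0.2, -0.1, 0.5]
width: 0.999
grasp_force: 0.0
```

Request:
step_arm(increments="40 0 0 0 0;30 0 0 0 0;20 0 0 0 0;10 0 0 0 0;0 0 0 0 0;0 0 0 0 0;0 0 0 0 0;0 0 0 0 0", grip_force=25)

```text
clock: 4.23
tool_pos: [0.5638, 0.177, 0.0198]
ee_rot: [-0.0, 0.968, 0.253, 0.0]
force: [-1.8, 1.1, 6.7]
width: 0.187
grasp_force: 26.0
```

Request:
step_arm(increments="0 0 0 -1 0;0 0 0 -3 0;0 0 0 -5 0;0 0 0 -8 0;0 0 0 -11 0;0 0 0 -13 0;0 0 0 -14 0;0 0 0 -14 0")

```text
clock: 4.9
tool_pos: [0.5643, 0.1771, 0.1618]
ee_rot: [0.0, 0.968, 0.253, 0.002]
force: [0.0, -0.1, -2.1]
width: 0.185
grasp_force: 25.1
```

```bash
python3 - <<'E'
from h import *
s,c,im=snap("wrist","w2");print(s["tool_pos"],s["force"],s["moment"],s["grasp_force"],s["width"])
_,c2,b=snap("scene","s2");p=w2px(c2,s["tool_pos"]).astype(int);print(p)
b=b[max(p[1]-120,0):p[1]+120,max(p[0]-120,0):p[0]+120];b=cv2.resize(b,(600,600))[:,:400] if 0 else cv2.resize(b,(480,480))
cv2.imwrite("pics/w2s.png",np.hstack([cv2.resize(im,(320,240)).repeat(1,0) if 0 else cv2.copyMakeBorder(cv2.resize(im,(320,240)),0,240,0,0,0),b]))
E
```

```text
[0.56431196 0.17708089 0.16176521] [ 0.03746497 -0.07387231 -2.07500053] [0.04134181 0.00373561 0.03188895] 25.0550177693367 0.18542427724606197
[396 284]
```

View pics/w2s.png

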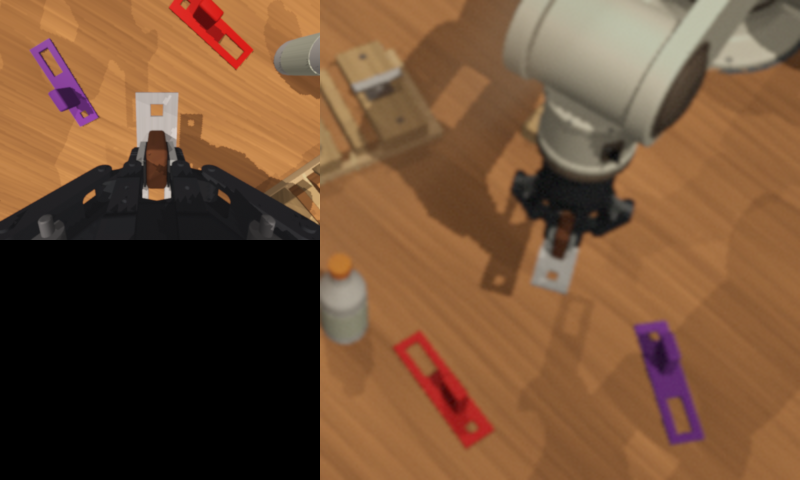

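Latch is held, with its hole at (314,220) and its end edge near row 186 in the wrist picture. I'll fit the plate's pitch from that view.

```bash
cat >> h.py <<'E'
G=.0388  # grasp point above plate underside
def latch_pts(s,th,P,ox=0,oy=0):
    # P rows: dx from grip centre, dy, z above underside -> world; th=hole end raised (rad)
    R=Rq(s["ee_rot"]);out=[]
    for x,y,z in P:
        x+=ox;z-=G;a=x*np.cos(th)-z*np.sin(th);b=x*np.sin(th)+z*np.cos(th)
        out.append(s["tool_pos"]+R@np.array([a,-(y+oy),-.019-b]))
    return np.array(out)
def fitpitch(s,c,im,show=None):
    # square hole outline + end corners against bright-plate mask
    from scipy.optimize import minimize
    hsv=cv2.cvtColor(im,cv2.COLOR_BGR2HSV)
    m=((hsv[...,1]<45)&(hsv[...,2]>110)).astype(np.uint8)
    ends=lambda th,ox,oy:[w2px(c,p) for p in latch_pts(s,th,[(.053,-.02,.004),(.053,.02,.004),(.023,.02,.004),(.023,-.02,.004)],ox,oy)]
    hole=lambda th,ox,oy:[w2px(c,p) for p in latch_pts(s,th,[(.03,-.006,.004),(.042,-.006,.004),(.042,.006,.004),(.03,.006,.004)],ox,oy)]
    best=None
    for th in np.radians(np.arange(-20,46,1)):
        for ox in np.arange(-.004,.0041,.001):
            for oy in (-.002,-.001,0,.001,.002):
                k=np.zeros_like(m);cv2.fillPoly(k,[np.int32(np.round(ends(th,ox,oy)))],1);cv2.fillPoly(k,[np.int32(np.round(hole(th,ox,oy)))],0)
                roi=slice(0,int(max(e[1] for e in ends(th,ox,oy)))-4)
                i=(k[roi]&m[roi]).sum();u=(k[roi]|(m[roi] & cv2.dilate(k,np.ones((41,41)))[roi])).sum();q=i/max(u,1)
                if best is None or q>best[0]: best=(q,np.degrees(th),ox,oy)
    return best
E
python3 - <<'E'
from h import *
im=cv2.imread("pics/w2.png");s=sensors.state();c=get_calibration("wrist")
print(fitpitch(s,c,im))
print(im[200,300],im[200,285],im[186:190,310])
for t in (0,10,25): print(t,[w2px(c,p).round() for p in latch_pts(s,np.radians(t),[(.053,-.02,.004),(.053,.02,.004),(.036,0,.004)])])
E
```

```text
(np.float64(0.9706168042739194), np.float64(-4.0), np.float64(0.002), -0.001)
[170 175 184] [170 176 185] [[165 171 181]
 [172 177 186]
 [173 178 187]
 [173 179 187]]
0 [array([354., 185.]), array([269., 185.]), array([312., 220.])]
10 [array([357., 175.]), array([265., 175.]), array([311., 212.])]
25 [array([363., 166.]), array([259., 166.]), array([311., 203.])]
```

The latch hangs level, so I'll need a contact to lever it. Zooming in on the jig for a suitable edge.

```bash
python3 - <<'E'
from h import *
a=cv2.imread("pics/top.png")[175:300,315:425]
cv2.imwrite("pics/jig.png",cv2.resize(a,None,fx=4.8,fy=4.8,interpolation=cv2.INTER_CUBIC))
E
```

```text
(no output)
```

View pics/jig.png

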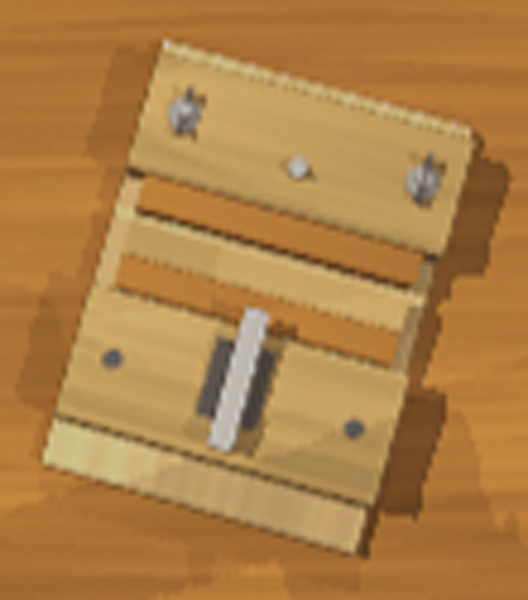

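The head runs (222,445)–(257,313), the pin is at (299,167), and the stud rail's near top edge runs (57,415)–(372,503).

```bash
python3 - <<'E'
from h import *
c=get_calibration("top")
f=lambda x,y,z:px2w(c,(x/4.8+315-.4,y/4.8+175-.4),z)
N=f(222,445,.064);F=f(257,313,.064);p=f(299,167,.054);e1=f(57,415,.045);e2=f(372,503,.045);g1=f(165,42,.045);g2=f(473,132,.045);r1=f(107,287,.045);r2=f(407,375,.045);h1=f(130,172,.045);h2=f(435,254,.045)
b1=f(43,463,0);b2=f(360,553,0)
ang=lambda a:np.degrees(np.arctan2(a[1],a[0])).round(1)
print("head",N,F,ang(F-N),np.linalg.norm(F-N));S=(N+F)/2;print("S",S)
for n,a,b in(("near",e1,e2),("railfar",r1,r2),("fencenear",h1,h2),("far",g1,g2),("basenear",b1,b2)): print(n,a.round(4),b.round(4),ang((a-b))-90,np.linalg.norm(a-b))
print("pin",p,ang(p-S),np.linalg.norm((p-S)[:2]))
t=np.radians(-16);X=np.array([np.cos(t),np.sin(t),0]);Y=np.array([-X[1],X[0],0])
for n,q in(("S",S),("p",p),("e",(e1+e2)/2),("r",(r1+r2)/2),("h",(h1+h2)/2),("g",(g1+g2)/2),("b",(b1+b2)/2)):print(n,((q-S)@X).round(4),((q-S)@Y).round(4))
E
```

```text
head [ 0.47826805 -0.17689111  0.064     ] [ 0.54083693 -0.19538856  0.064     ] -16.5 0.06524584709131617
S [ 0.50955249 -0.18613983  0.064     ]
near [ 0.496  -0.0994  0.045 ] [ 0.4507 -0.2489  0.045 ] -16.900000000000006 0.15617945974585132
railfar [ 0.5575 -0.1249  0.045 ] [ 0.5118 -0.2679  0.045 ] -17.700000000000003 0.15019386182590358
fencenear [ 0.6137 -0.1374  0.045 ] [ 0.5704 -0.2837  0.045 ] -16.5 0.15262864421700142
far [ 0.6779 -0.1561  0.045 ] [ 0.63   -0.3046  0.045 ] -17.900000000000006 0.1560191009647754
basenear [ 0.4769 -0.0923  0.    ] [ 0.4294 -0.2472  0.    ] -17.099999999999994 0.16197826109658045
pin [ 0.61279076 -0.21862539  0.054     ] -17.5 0.10822870274305851
S 0.0 0.0
p 0.1082 -0.0028
e -0.0381 0.0016
r 0.027 -0.0029
h 0.086 -0.0007
g 0.1509 -0.0027
b -0.0588 0.0002
```

Request:
step_arm(increments="0 -1 1 0 2;0 -2.7 2.5 0 5;0 -4.5 4.2 0 8;0 -6.3 5.9 0 11;0 -8.1 7.6 0 14;0 -9.9 9.3 0 17;0 -11.7 10.9 0 20;0 -13.3 12.4 0 23")

```text
clock: 5.67
tool_pos: [0.5066, 0.0022, 0.1576]
ee_rot: [-0.0, 0.999, 0.053, -0.001]
force: [-0.9, -0.7, -1.8]
width: 0.18
grasp_force: 25.0
```

Request:
step_arm(increments="0 -1 2.3 0 3;0 -2 4.6 0 7;0 -3.1 6.9 0 10;0 -4.2 9.2 0 13;0 -5.3 11.5 0 17;0 -6.4 14 0 20;0 -7.2 16 0 23;0 -7.4 16.6 0 23.4")

```text
clock: 6.33
tool_pos: [0.4509, -0.1717, 0.1577]
ee_rot: [-0.0, 0.988, -0.152, -0.001]
force: [0.3, -0.3, -1.4]
width: 0.186
grasp_force: 25.0
```

Request:
step_arm(increments="0 0 0 0 0;0 0 0 0 0;0 0 0 0 0;0 0 0 0 0;0 0 0 0 0;0 0 0 0 0;0 0 0 0 0;0 0 0 0 0")

```text
clock: 7.0
tool_pos: [0.4528, -0.1691, 0.1593]
ee_rot: [-0.0, 0.989, -0.149, 0.0]
force: [-0.7, -0.6, -1.3]
width: 0.187
grasp_force: 25.0
```

```bash
python3 - <<'E'
from h import *
s,c,im=snap("wrist","w3");R=Rq(s["ee_rot"]);print(s["clock"],s["tool_pos"],np.degrees(np.arctan2(R[1,0],R[0,0])),s["force"],s["joints"].round(2))
for n,q in(("N",(.4771,-.1761,.067)),("F",(.542,-.1961,.067)),("pin",(.6128,-.2186,.054))): print(n,w2px(c,q).round(1))
E
```

```text
7.0 [ 0.45275065 -0.16913169  0.15932405] -17.11858945304149 [-0.69861633 -0.62334466 -1.33837382] [-0.52 -0.    1.75  0.    1.4   1.35]
N [312.5 212.8]
F [312.6 110.5]
pin [313.8 -13.1]
```

View pics/w3.png

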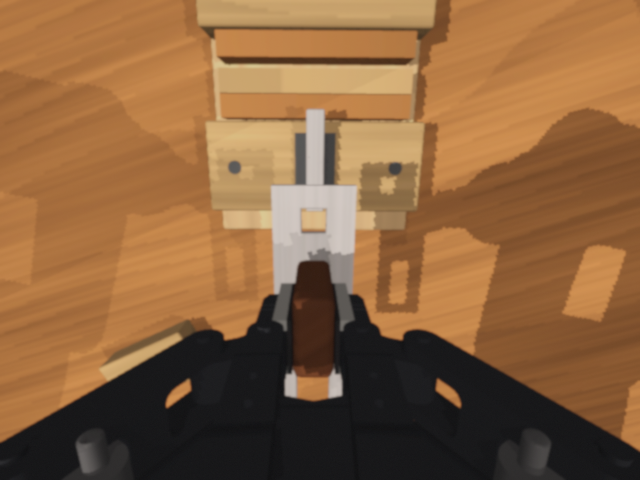

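Head's centre is at column 316 with the plate at 313, so I need about +1.7 mm in tool y; yaw matches. Descending onto the head's near end.

Request:
step_arm(increments="0 0 0.16 1 0;0 0 0.16 2.5 0;0 0 0.16 4 0;0 0 0.16 5.2 0;0 0 0.16 6 0;0 0 0.16 6.5 0;0 0 0.16 6.7 0;0 0 0.16 6.7 0", grip_force=20)

```text
clock: 7.72
tool_pos: [0.4522, -0.1709, 0.0921]
ee_rot: [-0.0, 0.989, -0.149, -0.0]
force: [0.0, 0.3, -2.2]
width: 0.185
grasp_force: 25.0
```

Request:
step_arm(increments="0 0 0 0.1 0;0 0 0 0.2 0;0 0 0 0.3 0;0 0 0 0.4 0;0 0 0 0.5 0;0 0 0 0.6 0;0 0 0 0.7 0;0 0 0 0.7 0")

```text
clock: 8.38
tool_pos: [0.4522, -0.171, 0.0862]
ee_rot: [0.0, 0.989, -0.149, 0.0]
force: [-7.7, 1.4, 13.5]
width: 0.182
grasp_force: 27.4
```

Request:
step_arm(increments="0 -0.04 0 0 0;0 -0.1 0 0.05 0;0 -0.15 0 0.1 0;0 -0.2 0 0.14 0;0 -0.25 0 0.17 0;0 -0.3 0 0.2 0;0 -0.3 0 0.2 0;0 -0.3 0 0.2 0")

```text
clock: 9.05
tool_pos: [0.45, -0.1703, 0.0841]
ee_rot: [0.0, 0.989, -0.149, 0.001]
force: [-0.5, 0.9, 7.3]
width: 0.188
grasp_force: 26.7
```

Request:
step_arm(increments="0 -0.05 0 0.05 0;0 -0.1 0 0.1 0;0 -0.15 0 0.15 0;0 -0.2 0 0.2 0;0 -0.27 0 0.26 0;0 -0.34 0 0.32 0;0 -0.42 0 0.4 0;0 -0.42 0 0.4 0")

```text
clock: 9.72
tool_pos: [0.4459, -0.1691, 0.08]
ee_rot: [0.0, 0.989, -0.149, 0.001]
force: [0.5, 0.1, 5.6]
width: 0.184
grasp_force: 27.4
```

```bash
python3 - <<'E'
from h import *
s,c,im=snap("wrist","w4");print(s["tool_pos"],s["force"],s["moment"])
for t in range(0,35,5): print(t,[w2px(c,p).round() for p in latch_pts(s,np.radians(t),[(.053,-.02,.004),(.053,.02,.004),(.042,0,.004),(.03,0,.004)])])
cv2.imwrite("pics/w4c.png",cv2.resize(im[60:340,160:480],None,fx=2,fy=2))
E
```

```text
[ 0.44590963 -0.16905536  0.07998615] [0.47309374 0.13828808 5.58492098] [-0.10165642 -0.30072499  0.01849568]
0 [array([356., 185.]), array([270., 185.]), array([313., 208.]), array([313., 233.])]
5 [array([357., 180.]), array([269., 180.]), array([313., 204.]), array([313., 228.])]
10 [array([359., 176.]), array([267., 175.]), array([313., 200.]), array([313., 224.])]
15 [array([361., 172.]), array([265., 172.]), array([313., 196.]), array([313., 221.])]
20 [array([363., 169.]), array([264., 169.]), array([313., 193.]), array([313., 218.])]
25 [array([365., 167.]), array([261., 167.]), array([313., 191.]), array([313., 215.])]
30 [array([367., 166.]), array([259., 166.]), array([313., 190.]), array([313., 213.])]
```

View pics/w4c.png

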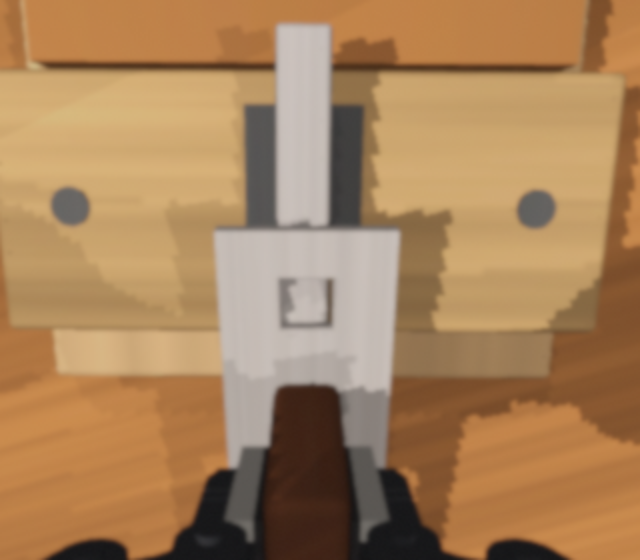

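The plate's end edge is at row 175, columns 267–360, which matches a 10° tilt, so the pivoting works. Continuing along the arc.

Request:
step_arm(increments="0 -0.06 0 0.06 0;0 -0.12 0 0.13 0;0 -0.18 0 0.2 0;0 -0.24 0 0.28 0;0 -0.3 0 0.36 0;0 -0.36 0 0.44 0;0 -0.42 0 0.52 0;0 -0.42 0 0.52 0")

```text
clock: 10.43
tool_pos: [0.4418, -0.1678, 0.0748]
ee_rot: [0.0, 0.989, -0.149, 0.001]
force: [-1.4, 1.0, 6.4]
width: 0.182
grasp_force: 28.5
```

Request:
step_arm(increments="0 -0.06 0 0.08 0;0 -0.12 0 0.16 0;0 -0.18 0 0.24 0;0 -0.24 0 0.32 0;0 -0.3 0 0.42 0;0 -0.36 0 0.52 0;0 -0.42 0 0.64 0;0 -0.42 0 0.64 0")

```text
clock: 11.1
tool_pos: [0.4378, -0.1665, 0.0683]
ee_rot: [0.0, 0.989, -0.149, 0.001]
force: [-0.1, -0.0, 5.9]
width: 0.185
grasp_force: 29.1
```

```bash
python3 - <<'E'
from h import *
s,c,im=snap("wrist","w5");print(s["tool_pos"],s["force"],s["moment"])
cv2.imwrite("pics/w5c.png",cv2.resize(im[60:340,160:480],None,fx=2,fy=2))
hsv=cv2.cvtColor(im,cv2.COLOR_BGR2HSV)
for r in range(160,190,2):
    row=hsv[r]; k=np.where((row[230:400,1]<45)&(row[230:400,2]>100))[0]+230
    print(r,len(k),k.min() if len(k) else 0,k.max() if len(k) else 0)
E
```

```text
[ 0.43780068 -0.16653172  0.06826815] [-0.1048606  -0.01566677  5.85492994] [-0.09369706 -0.22503539  0.01348246]
160 62 281 342
162 103 262 364
164 105 261 365
166 105 261 365
168 105 261 365
170 105 261 365
172 105 261 365
174 104 262 365
176 103 262 364
178 103 262 364
180 102 263 364
182 102 263 364
184 102 263 364
186 101 263 363
188 101 263 363
```

Request:
step_arm(increments="0 0 0 -0.5 0;0 0 0 -1.3 0;0 0 0 -2.3 0;0 0 0 -3.5 0;0 0 -0.03 -4.9 0;0 0 -0.05 -6.2 0;0 0 -0.05 -7.1 0;0 0 -0.05 -7.4 0")

```text
clock: 11.82
tool_pos: [0.438, -0.1661, 0.1437]
ee_rot: [0.0, 0.989, -0.149, 0.001]
force: [0.3, -0.7, -1.7]
width: 0.184
grasp_force: 27.9
```

Request:
step_arm(increments="0 0.5 0 0 0;0 1.5 0 0 0;0 3 0 0 0;0 4.8 0 0 0;0 6.5 0 0 0;0 8 0 0 0;0 8.8 0 0 0;0 9 0 0 0")

```text
clock: 12.48
tool_pos: [0.5244, -0.1926, 0.1405]
ee_rot: [-0.0, 0.989, -0.149, -0.001]
force: [0.5, 0.2, -2.4]
width: 0.186
grasp_force: 27.9
```

Request:
step_arm(increments="0 0 0 0 0;0 0 0 0 0;0 0 0 0 0;0 0 0 0 0;0 0 0 0 0;0 0 0 0 0;0 0 0 0 0;0 0 0 0 0")

```text
clock: 13.15
tool_pos: [0.5234, -0.1923, 0.1418]
ee_rot: [-0.0, 0.989, -0.149, 0.0]
force: [0.4, 0.2, -1.5]
width: 0.184
grasp_force: 27.9
```

```bash
python3 - <<'E'
from h import *
s,c,im=snap("wrist","w6");print(s["tool_pos"],s["force"])
hsv=cv2.cvtColor(im,cv2.COLOR_BGR2HSV)
for r in range(158,190,4):
    row=hsv[r]; k=np.where((row[230:400,1]<45)&(row[230:400,2]>100))[0]+230
    print(r,len(k),k.min() if len(k) else 0,k.max() if len(k) else 0)
_,c2,b=snap("scene","s6");_,c3,t=snap("top","t6")
p=w2px(c2,s["tool_pos"]).astype(int);q=w2px(c3,s["tool_pos"]).astype(int);print(p,q)
cr=lambda im,p,h,f:cv2.resize(im[p[1]-h:p[1]+h,p[0]-h:p[0]+h],None,fx=f,fy=f,interpolation=cv2.INTER_CUBIC)
A=cv2.copyMakeBorder(im[40:320,180:460],0,120,0,120,0)
cv2.imwrite("pics/v6.png",np.hstack([A,cr(b,p,50,4)]))
print("corner pred",[(t,w2px(c,latch_pts(s,np.radians(t),[(.053,-.02,.004)])[0]).round()) for t in(24,27,30)])
print("pin pred",w2px(c,[.6128,-.2186,.054]))
E
```

```text
[ 0.52341136 -0.19230216  0.14179015] [ 0.42622482  0.20435842 -1.46243429]
158 0 0 0
162 103 262 364
166 105 261 365
170 105 261 365
174 105 261 365
178 103 262 364
182 101 263 363
186 101 263 363
[298 186] [369 243]
corner pred [(24, array([365., 167.])), (27, array([366., 167.])), (30, array([367., 166.]))]
pin pred [311.39160764 109.87116008]
```

View pics/v6.png

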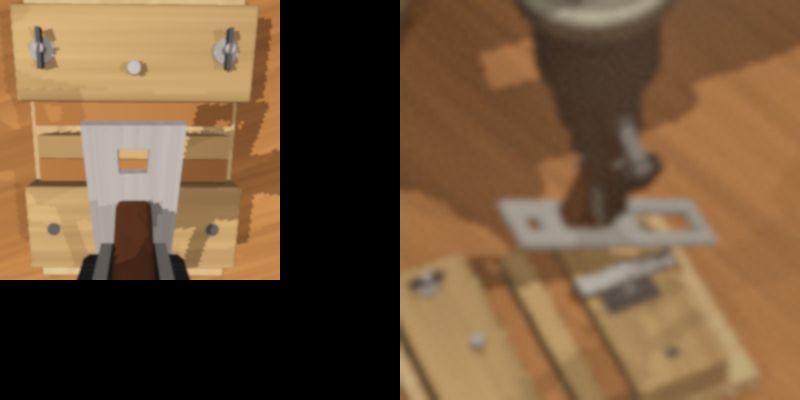

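The plate holds its tilt of about 27°, with the eye above the stud head. The pin shows at (315,108) in the wrist view and the hole at column 314. Lowering the lip past the head's near end.

Request:
step_arm(increments="0 0 0 0.5 0;0 0 0 1.2 0;0 0 0 1.9 0;0 0 0 2.4 0;0 0 0 2.8 0;0 0 0 3.1 0;0 0 0 3.4 0;0 0 0 3.5 0")

```text
clock: 13.97
tool_pos: [0.5233, -0.1923, 0.1062]
ee_rot: [-0.0, 0.989, -0.149, -0.0]
force: [0.5, 0.4, -1.6]
width: 0.181
grasp_force: 27.9
```

Request:
step_arm(increments="0 0.2 0 0 0;0 0.4 0 0 0;0 0.6 0 0 0;0 0.8 0 0 0;0 1 0 0 0;0 1.2 0 0 0;0 1.4 0 0 0;0 1.4 0 0 0")

```text
clock: 14.63
tool_pos: [0.5371, -0.1966, 0.1067]
ee_rot: [-0.0, 0.989, -0.149, 0.0]
force: [-0.1, -0.3, -2.4]
width: 0.186
grasp_force: 27.9
```

```bash
python3 - <<'E'
from h import *
s=sensors.state();R=Rq(s["ee_rot"]);print(s["tool_pos"],s["force"],s["moment"])
im,c0=cv2.imread("pics/w6.png"),None
s,c,im=snap("wrist","w7")
cv2.imwrite("pics/w7c.png",cv2.resize(im[20:320,160:480],None,fx=2,fy=2))
p=px2w(c,(315,108),.054)
_,c2,b=snap("scene","s7");q=w2px(c2,s["tool_pos"]-[0,0,.04]).astype(int)
b=cv2.resize(b[q[1]-40:q[1]+50,q[0]-50:q[0]+50],None,fx=5,fy=5,interpolation=cv2.INTER_CUBIC)
A=cv2.resize(im[20:320,180:440],None,fx=1,fy=1);A=cv2.copyMakeBorder(A,0,150,0,0,0)
cv2.imwrite("pics/v7.png",np.hstack([A,b]))
E
```

```text
[ 0.53714351 -0.19658442  0.10665006] [-0.10298548 -0.32043527 -2.43987187] [ 0.0307469  -0.00600308 -0.01820653]
```

View pics/v7.png

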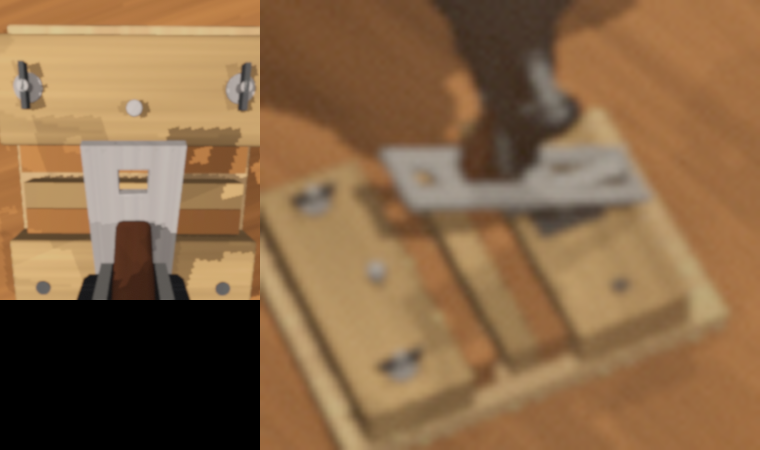

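No contact so far; the head shows through the eye. Drawing the lip towards the stem.

Request:
step_arm(increments="0 0.2 0 0 0;0 0.5 0 0 0;0 0.8 0 0 0;0 1.1 0 0 0;0 1.3 0 0 0;0 1.5 0 0 0;0 1.7 0 0 0;0 1.7 0 0 0")

```text
clock: 15.4
tool_pos: [0.5534, -0.2016, 0.1066]
ee_rot: [-0.0, 0.989, -0.149, -0.0]
force: [0.4, -0.4, -2.6]
width: 0.184
grasp_force: 27.9
```

Request:
step_arm(increments="0 0.1 0 0 0;0 0.2 0 0 0;0 0.3 0 0 0;0 0.4 0 0 0;0 0.5 0 0 0;0 0.6 0 0 0;0 0.7 0 0 0;0 0.7 0 0 0")

```text
clock: 16.07
tool_pos: [0.5599, -0.2036, 0.1067]
ee_rot: [-0.0, 0.989, -0.149, -0.0]
force: [0.8, 0.5, -1.6]
width: 0.183
grasp_force: 27.9
```

Request:
step_arm(increments="0 0.05 0 0 0;0 0.1 0 0 0;0 0.15 0 0 0;0 0.2 0 0 0;0 0.25 0 0 0;0 0.3 0 0 0;0 0.3 0 0 0;0 0.3 0 0 0")

```text
clock: 16.73
tool_pos: [0.5626, -0.2044, 0.1067]
ee_rot: [-0.0, 0.989, -0.149, -0.0]
force: [-0.7, 0.2, -1.1]
width: 0.184
grasp_force: 27.9
```

Request:
step_arm(increments="0 0.05 0 0 0;0 0.1 0 0 0;0 0.15 0 0 0;0 0.2 0 0 0;0 0.25 0 0 0;0 0.3 0 0 0;0 0.3 0 0 0;0 0.3 0 0 0")

```text
clock: 17.4
tool_pos: [0.5652, -0.2052, 0.1064]
ee_rot: [-0.0, 0.989, -0.149, -0.0]
force: [-3.9, 1.1, -2.0]
width: 0.182
grasp_force: 27.8
```

Request:
step_arm(increments="0 0 0 0.05 0;0 0 0 0.1 0;0 0 0 0.15 0;0 0 0 0.2 0;0 0 0 0.25 0;0 0 0 0.3 0;0 0 0 0.3 0;0 0 0 0.3 0")

```text
clock: 18.07
tool_pos: [0.5655, -0.2053, 0.1036]
ee_rot: [-0.0, 0.989, -0.149, -0.0]
force: [-2.4, 1.6, -1.8]
width: 0.186
grasp_force: 28.0
```

Request:
step_arm(increments="0 0 0 0.03 0;0 0 0 0.06 0;0 0 0 0.1 0;0 0 0 0.13 0;0 0 0 0.16 0;0 0 0 0.2 0;0 0 0 0.2 0;0 0 0 0.2 0")

```text
clock: 18.73
tool_pos: [0.5655, -0.2053, 0.1016]
ee_rot: [-0.0, 0.989, -0.149, -0.0]
force: [-2.7, 0.3, -1.7]
width: 0.184
grasp_force: 28.0
```

Request:
step_arm(increments="0 0 0 0.04 0;0 0 0 0.08 0;0 0 0 0.12 0;0 0 0 0.16 0;0 0 0 0.2 0;0 0 0 0.24 0;0 0 0 0.24 0;0 0 0 0.24 0")

```text
clock: 19.4
tool_pos: [0.5661, -0.2055, 0.0999]
ee_rot: [0.0, 0.989, -0.149, 0.001]
force: [3.0, 0.2, 6.1]
width: 0.181
grasp_force: 29.0
```

Request:
step_arm(increments="0 0.06 0 0.06 0;0 0.12 0 0.13 0;0 0.18 0 0.2 0;0 0.24 0 0.26 0;0 0.3 0 0.33 0;0 0.36 0 0.4 0;0 0.42 0 0.47 0;0 0.42 0 0.47 0")

```text
clock: 20.07
tool_pos: [0.5701, -0.2068, 0.095]
ee_rot: [0.0, 0.989, -0.149, 0.001]
force: [3.1, -1.3, 5.7]
width: 0.18
grasp_force: 28.9
```

Request:
step_arm(increments="0 0.1 0 0.1 0;0 0.18 0 0.2 0;0 0.27 0 0.3 0;0 0.36 0 0.4 0;0 0.44 0 0.5 0;0 0.53 0 0.6 0;0 0.62 0 0.7 0;0 0.62 0 0.7 0")

```text
clock: 20.73
tool_pos: [0.5756, -0.2084, 0.0874]
ee_rot: [-0.0, 0.989, -0.149, -0.0]
force: [2.8, -0.7, 4.4]
width: 0.186
grasp_force: 28.9
```

```bash
python3 - <<'E'
from h import *
s,c,im=snap("wrist","w8");print(s["tool_pos"],s["force"],s["moment"])
_,c2,b=snap("scene","s8");q=w2px(c2,s["tool_pos"]-[0,0,.03]).astype(int)
b=cv2.resize(b[q[1]-45:q[1]+45,q[0]-50:q[0]+50],None,fx=5,fy=5,interpolation=cv2.INTER_CUBIC)
A=cv2.copyMakeBorder(im[20:320,180:440],0,150,0,0,0)
cv2.imwrite("pics/v8.png",np.hstack([A,b]))
for t in range(8,26,4): print(t,[w2px(c,p).round() for p in latch_pts(s,np.radians(t),[(.053,-.02,.004),(.053,.02,.004)])])
E
```

```text
[ 0.575564   -0.20837875  0.08736416] [ 2.78996097 -0.7425984   4.42233684] [-0.06459731 -0.09860545 -0.00333366]
8 [array([358., 177.]), array([268., 177.])]
12 [array([360., 174.]), array([267., 174.])]
16 [array([361., 171.]), array([265., 171.])]
20 [array([363., 169.]), array([263., 169.])]
24 [array([365., 167.]), array([262., 167.])]
```

View pics/v8.png

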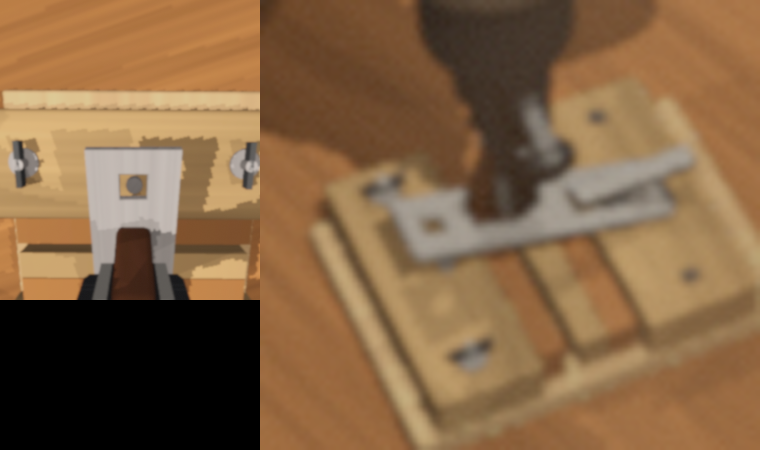

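The head now lies over the plate through the eye; tilt is about 15°. The pin shows through the hole at crop (134,185), within about 0.6 mm of the hole's centre line. Lowering further.

Request:
step_arm(increments="0 0.06 0.03 0.08 0;0 0.12 0.03 0.16 0;0 0.18 0.03 0.24 0;0 0.24 0.03 0.32 0;0 0.3 0.03 0.4 0;0 0.36 0.03 0.5 0;0 0.45 0.03 0.63 0;0 0.45 0.03 0.63 0")

```text
clock: 21.5
tool_pos: [0.5796, -0.2099, 0.0809]
ee_rot: [-0.0, 0.989, -0.149, -0.0]
force: [1.1, 1.0, 1.5]
width: 0.189
grasp_force: 28.6
```

Request:
step_arm(increments="0 0.06 0 0.08 0;0 0.12 0 0.16 0;0 0.18 0 0.24 0;0 0.24 0 0.32 0;0 0.3 0 0.4 0;0 0.36 0 0.5 0;0 0.36 0 0.55 0;0 0.36 0 0.55 0")

```text
clock: 22.17
tool_pos: [0.583, -0.211, 0.0756]
ee_rot: [-0.0, 0.989, -0.149, -0.0]
force: [-2.5, 1.3, -0.0]
width: 0.183
grasp_force: 28.1
```

Request:
step_arm(increments="0 0 0 0.05 0;0 0.03 0 0.1 0;0 0.06 0 0.15 0;0 0.09 0 0.2 0;0 0.12 0 0.25 0;0 0.14 0 0.3 0;0 0.14 0 0.35 0;0 0.14 0 0.35 0")

```text
clock: 22.83
tool_pos: [0.5846, -0.2115, 0.0723]
ee_rot: [0.0, 0.989, -0.149, 0.0]
force: [-0.2, 0.9, 1.5]
width: 0.181
grasp_force: 28.3
```

```bash
python3 - <<'E'
from h import *
s,c,im=snap("wrist","w9");print(s["tool_pos"],s["force"],s["moment"])
A=cv2.resize(im[100:260,230:400],None,fx=3.5,fy=3.5,interpolation=cv2.INTER_CUBIC)
cv2.imwrite("pics/v9.png",A)
print("hole",[w2px(c,p).round(1) for p in latch_pts(s,np.radians(4),[(.030,-.006,.004),(.042,.006,.004),(.053,-.02,.004),(.053,.02,.004)])])
S=np.array([.5096,-.1861,0]);X=np.array([.9553,-.2957,0])
print("pins",[(d,w2px(c,S+X*d/1000-[.0005,.0018,-.054]).round(1)) for d in(100,105,110)])
E
```

```text
[ 0.5846327  -0.21152898  0.07234076] [-0.1951072   0.93940302  1.48842601] [ 0.23749645  0.23534524 -0.06217197]
hole [array([325.7, 229.3]), array([300.3, 204.7]), array([357.2, 181.1]), array([269.2, 181. ])]
pins [(100, array([312.7, 249.4])), (105, array([312.7, 239.8])), (110, array([312.7, 230. ]))]
```

View pics/v9.png

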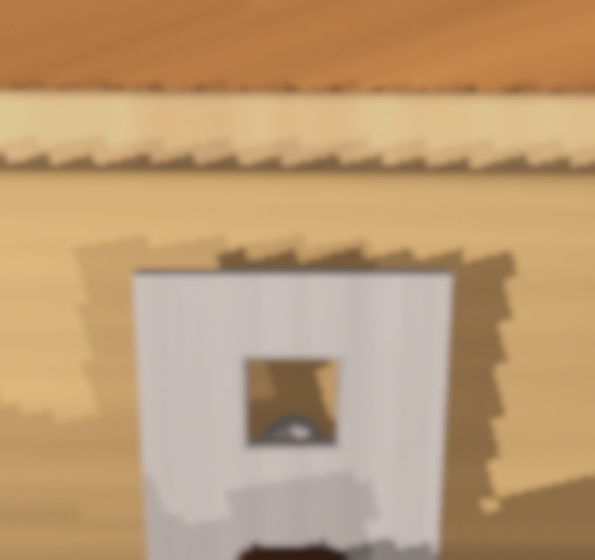

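The pin shows at the hole's near edge, crop (291,430), centred laterally against the hole centre (292,400). It needs about 6.5 mm of slide back.

Request:
step_arm(increments="0 -0.1 0 0 0;0 -0.2 0 0 0;0 -0.3 0 0 0;0 -0.4 0 0 0;0 -0.5 0 0 0;0 -0.55 0 0 0;0 -0.55 0 0 0;0 -0.55 0 0 0")

```text
clock: 23.55
tool_pos: [0.5791, -0.2098, 0.0723]
ee_rot: [-0.0, 0.989, -0.149, -0.0]
force: [0.8, -0.7, 0.4]
width: 0.177
grasp_force: 28.2
```

Request:
step_arm(increments="0 -0.03 0 0.05 0;0 -0.06 0 0.1 0;0 -0.1 0 0.15 0;0 -0.1 0 0.2 0;0 -0.1 0 0.25 0;0 -0.1 0 0.25 0;0 -0.1 0 0.25 0;0 -0.1 0 0.25 0")

```text
clock: 24.22
tool_pos: [0.5782, -0.2095, 0.0697]
ee_rot: [-0.0, 0.989, -0.149, -0.0]
force: [1.9, -1.4, 3.6]
width: 0.184
grasp_force: 28.5
```

```bash
python3 - <<'E'
from h import *
s,c,im=snap("wrist","w10");print(s["tool_pos"],s["force"],s["moment"])
g=im[190:240,290:336]
hs=cv2.cvtColor(im,cv2.COLOR_BGR2HSV)
for r in range(176,246,2): print(r," ".join("%3d/%3d"%(hs[r,k,1],hs[r,k,2]) for k in(297,304,308,313,318,322,329)))
E
```

```text
[ 0.57815031 -0.20949175  0.06967744] [ 1.92962813 -1.36695765  3.62890846] [ 0.02940441 -0.11036859  0.01772453]
176 125/118 121/166 125/137 123/116 123/116 123/143 125/116
178  54/122  55/126  50/122  51/121  51/121  52/123  54/119
180  21/186  20/187  20/188  19/186  21/186  20/187  21/182
182  19/198  19/199  19/200  19/198  19/198  21/199  21/194
184  21/199  19/199  19/200  19/198  19/198  21/199  21/194
186  19/198  21/199  20/201  19/198  19/198  21/199  21/194
188  21/198  21/199  19/200  18/197  18/198  19/199  21/194
190  21/198  21/199  19/200  18/197  19/198  19/199  20/193
192  21/198  21/199  19/200  18/197  19/198  19/199  20/193
194  19/197  19/198  19/200  19/197  19/198  21/199  20/193
196  18/197  19/198  18/199  19/197  19/198  19/199  20/193
198  19/198  19/198  19/200  19/197  21/198  21/199  20/193
200  19/197  19/197  19/199  19/197  19/197  19/198  20/193
202  20/196  25/185  23/186  22/184  23/186  27/191  20/192
204  18/194  80/146  75/140  65/130  74/142  85/165  20/191
206  20/195 129/119 118/110  71/ 97 113/111 130/118  19/190
208  20/195 128/112  64/ 9
[... 413 characters left out ...]
  22/186  20/196  21/185  76/128  20/191
224  21/196 123/116  34/157  20/176  29/147 118/115  21/192
226  21/196  82/106  63/110  27/115  59/103  81/104  20/191
228  21/196  25/135  26/139  24/138  25/141  24/141  20/191
230  22/197  20/187  20/190  20/188  20/189  20/190  21/192
232  21/197  21/196  21/198  20/195  20/190  21/195  19/192
234  19/197  21/196  20/195  20/191  21/181  20/188  19/185
236  19/197  21/196  20/190  21/186  20/181  21/180  21/173
238  21/197  20/191  20/188  20/178  22/177  22/177  21/172
240  21/190  21/179  21/180  20/176  20/176  22/177  21/173
242  21/181  22/177  21/180  20/176  20/176  22/177  21/173
244  21/184  22/177  20/179  20/176  22/177  22/177  22/173
```

The pin is fully inside the hole (pin rows 207–226, hole rows 203–229). Lowering the last 5 mm.

Request:
step_arm(increments="0 0.03 0 0.07 0;0 0.06 0 0.14 0;0 0.09 0 0.21 0;0 0.11 0 0.28 0;0 0.14 0 0.35 0;0 0.16 0 0.42 0;0 0.16 0 0.42 0;0 0.16 0 0.42 0")

```text
clock: 24.93
tool_pos: [0.5795, -0.2099, 0.0652]
ee_rot: [-0.0, 0.989, -0.149, -0.0]
force: [-2.1, 1.1, 0.5]
width: 0.185
grasp_force: 28.3
```

Request:
step_arm(increments="0 0 0 0.05 0;0 0 0 0.05 0;10 0 0 0.05 0;25 0 0 0.05 0;40 0 0 0.05 0;40 0 0 0.05 0;40 0 0 0.05 0;40 0 0 0.05 0")

```text
clock: 25.6
tool_pos: [0.5798, -0.21, 0.0651]
ee_rot: [-0.0, 0.989, -0.149, 0.0]
force: [-0.2, -0.5, -0.2]
width: 0.401
grasp_force: 0.0
```

Request:
step_arm(increments="40 0 0 0 0;40 0 0 -0.5 0;40 0 0 -1.5 0;40 0 0 -3 0;40 0 0 -5 0;40 0 0 -7 0;40 0 0 -9 0;40 0 0 -10 0")

```text
clock: 26.27
tool_pos: [0.5804, -0.2103, 0.1687]
ee_rot: [0.001, 0.989, -0.149, 0.002]
force: [0.2, 0.4, -0.1]
width: 0.402
grasp_force: 0.0
```

Request:
step_arm(increments="40 -1 0 0 0;40 -3 0 0 0;40 -6 0 0 0;40 -8 0 0 0;40 -9 0 0 0;40 -9 0 0 0;40 -9 0 0 0;40 -9 0 0 0")

```text
clock: 26.93
tool_pos: [0.4946, -0.1839, 0.1653]
ee_rot: [0.0, 0.989, -0.149, 0.0]
force: [0.1, 0.2, -0.0]
width: 0.398
grasp_force: 0.0
```

```bash
python3 - <<'E'
from h import *
s,c,im=snap("wrist","w11");print(s["clock"],s["tool_pos"],s["force"])
_,c2,b=snap("scene","s11");q=w2px(c2,[.56,-.2,.05]).astype(int)
b=cv2.resize(b[q[1]-50:q[1]+50,q[0]-40:q[0]+40],None,fx=4.8,fy=4.8,interpolation=cv2.INTER_CUBIC)
A=cv2.copyMakeBorder(im[0:400,140:500],0,80,0,0,0)
cv2.imwrite("pics/v11.png",np.hstack([A,b]))
E
```

```text
26.9333 [ 0.49458083 -0.18385041  0.16528567] [ 0.12838447  0.1979272  -0.02193421]
```

View pics/v11.png

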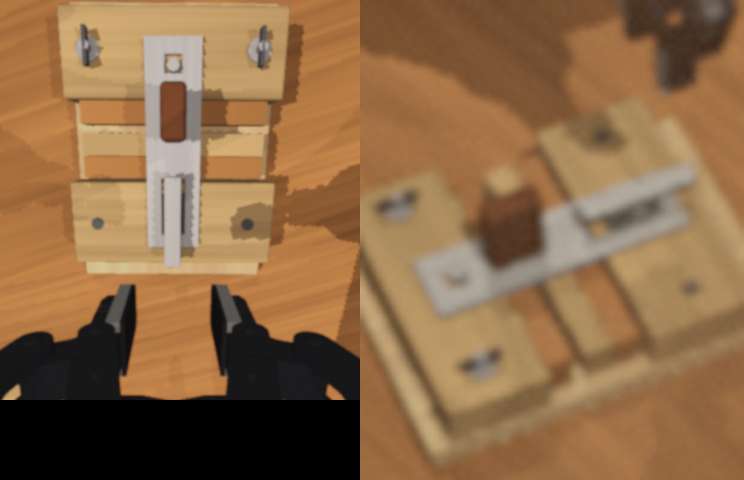

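The plate lies flat on both rails with the pin in the square hole at (173,65). The stud head spans the eye, reaching past both of its ends at (173,180–265), and the gripper is clear.

```bash
python3 -c "
from plant import *
print(r.sign_off())"
```

```text
the job is handed in; nothing more can be done
None
```

The latch plate is on the jig and the job is handed in: in the last pictures it lies flat on both rails with the pin in its square hole and the eye under the stud's head, the grip is released, and the arm never touched the bottle, offcut or hammer (about 27 s of 72 s used).

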